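Pile repaired phones in the shipping cradle and lock it with the long bolt

ROBOT

A 6-joint arm with a two-finger parallel gripper is mounted at the origin on the work surface. World frame = base frame: x ahead of the robot, y to its left, z up, the work surface at z = 0. Lengths are in m, angles in degrees, forces in N, time in s.
With the tool pointing down it reaches from about 0.4 to 0.825 m from the base axis. Payload 7 kg.
Tool frame: the origin (TCP) lies midway between the tips of the shut fingers; the grasp point (between the pads) lies r.pinch_z behind it (r.pinch_z is the distance from the TCP to the grasp point, in m); z points along the fingers, y is the line along which they close (so a half turn about z gives the same grasp; the last joint's range is limited). The gripper opens to 88 mm and grips with 3 to 60 N. Pads are 19 mm wide; open, the fingers measure 130 mm over their backs; the gripper's body (78 mm by 193 mm) begins 47 mm behind the grasp point.
Start: joints at [86.981, 20.546, 0.682, 0, -70.136, -16.507], TCP at [0.226, 0.636, 0.227] pointing down, gripper open.
Joint ranges: [-176.03, 176.03], [-82.01, 121.73], [-58.28, 71.71], [-173.87, 95.51], [-174.79, -0.11], [-173.66, 173.66]. Speed limits (degrees/s): [136.94, 136.94, 172.46, 180, 180, 180].

INTERFACE

Orientations are given as [roll, pitch, yaw] about the fixed x, y, z axes, in that order (R = Rz(yaw) Ry(pitch) Rx(roll)).
In Python, from plant import r, optics, job gives the robot as it stands.
- The arm moves only by the shell command python3 -m crank 'ROWS' [FORCE]. ROWS is JSON, a list of rows, each an object with "xyz": the shift along the tool's x, y, z in units of 30 mm (1.0 is 30 mm), a list of three; "delta_rot": the turn, a rotation vector about the tool's x, y, z in degrees, a list of three; "claw": the closure, from 0 (fully open) to 1 (shut). A call has 1 to 20 rows; each row is the pose to reach, as a shift and turn from the pose commanded when the call began, along the tool's axes at that moment; what a row does not reach only later rows make up. A row lasts 1/8 s, in which the tool goes at most 62.5 mm and 10.7 degrees, less where a joint would pass 70% of its speed; a pose out of reach is approached as far as the arm can. A call with a gripper value outside its range is refused whole. The fingers move at their own pace and stop on an object; FORCE is the grip in N (left out, the last holds). Time passes only in rows, so rows that repeat a pose let the fingers close. It gives the time, the measured TCP pose, the force, the opening and the grip force at its end, in the units of the state.
- r.get_state(): the state, without advancing time (a new reading comes with each control period).
- optics.capture(name): name is "side" or "top" or "wrist"; returns a dict with "img" (420x560x3 uint8, blue, green, red), "fovy" (degrees; the focal length in pixels is half the picture's height over the tangent of half this angle, whatever the lens; pixels are square), "cx", "cy" (the principal point, pixels), "dist" ([k1, k2, p1, p2, k3] as OpenCV has them; the pictures are not rectified), "eye" and "rotation" of the camera in the world; the wrist camera has in their place "hand_eye" (4x4, takes a point from camera to tool coordinates, whose origin is the TCP and whose axes are the flange's). Camera axes: x right, y up, looking along -z (the intrinsics and any distortion apply to the point x, -y, -z); pixel columns grow to the right and rows downward; lengths in m; the calibration is good to about 2 mm. A picture is of the moment at which its call begins: read the wrist's pose just before it. There is no depth.
- job.close_job(): hands the job in; it is judged then, once.
The state is a dict: "time_s": time; "joints": joint angles; "qd": joint speeds; "joint_torque": joint torques, N m; "tcp_pos": TCP position; "eef_rot": TCP orientation; "contact_force": force on the tool from outside, world axes, zero at the start; "moment": the same for the moment, N m; "gripper_width": finger opening in m; "gripper_force": force on a finger pad.
Only numpy, scipy, OpenCV 4.12 (cv2) and the standard library are available. Lean on these libraries where they do the work, as an engineer would, in place of code of your own. Each camera call takes 0.05 s, during which the arm holds its last target. There are 200 camera calls.

TASK

Lay all the repaired phones flat, glass up, on the rubber pad of the shipping cradle in one square pile, edges in line with one another and with the pad, and lay the wooden cover plate squarely on top, the end with its finger rib away from the block. Then lock the cradle with the long bolt from the rack: push it nose first partway into the bore of the cradle's block, let go, take it again further back and push it fully home until its knob rests against the block. Leave the other things on the bench where they are.

Things in the scene. Friction and masses are not known exactly. Their poses are not given: they have to be found in the camera images.
- phone0: a compact phone, a rigid slab 124 x 60 x 9 mm (about 0.13 kg), aluminium edge with a black glass face on top, lying flat on the bench. Origin: centre of its underside; x along its length, y across its width, z up out of the glass. Three to five such phones are present (None if absent). Either lengthwise direction is fine in the pile.
- phone1: a compact phone, a rigid slab 124 x 60 x 9 mm (about 0.13 kg), aluminium edge with a black glass face on top, lying flat on the bench. Origin: centre of its underside; x along its length, y across its width, z up out of the glass. Three to five such phones are present (None if absent). Either lengthwise direction is fine in the pile.
- phone2: a compact phone, a rigid slab 124 x 60 x 9 mm (about 0.13 kg), aluminium edge with a black glass face on top, lying flat on the bench. Origin: centre of its underside; x along its length, y across its width, z up out of the glass. Three to five such phones are present (None if absent). Either lengthwise direction is fine in the pile.
- phone3: a compact phone, a rigid slab 124 x 60 x 9 mm (about 0.13 kg), aluminium edge with a black glass face on top, lying flat on the bench. Origin: centre of its underside; x along its length, y across its width, z up out of the glass. Three to five such phones are present (None if absent). Either lengthwise direction is fine in the pile.
- phone4: a compact phone, a rigid slab 124 x 60 x 9 mm (about 0.13 kg), aluminium edge with a black glass face on top, lying flat on the bench. Origin: centre of its underside; x along its length, y across its width, z up out of the glass. Three to five such phones are present (None if absent). Either lengthwise direction is fine in the pile.
- cradle: fixed shipping cradle. Base plate 250 x 100 x 6 mm; black rubber pad 124 x 60 mm (length along x), top at 16 mm; four upright corner posts 8 x 8 mm centred at x +-56, y +-46 mm, tops at 75 mm; past the pad's +x end a bored aluminium block, x 72 to 172 mm, 44 wide, top at 106 mm. Origin: on the bench under the pad's centre; x from pad to block, z up. Heights are above the bench
- pad_top (a point): centre of the top of the cradle's rubber pad, 16 mm above the bench; axes as the cradle's. The first phone's underside rests here, each next one 9 mm higher (five phones reach 61 mm above the bench).
- bore_mouth (a point): centre of the bore's mouth in the block's outer (+x) face, 80 mm above the bench; axes as the cradle's: the bolt goes in along -x. Round bore, 15 mm in diameter, straight through the 100 mm block, 4 mm chamfer at the mouth. Loose fit: a half-inserted bolt sags a few mm at its tail. Home, its nose stands out 50 mm beyond the block, above the cover
- cover: the plywood cover plate, 124 x 60 x 6 mm (about 0.08 kg), with an upright finger rib on top: 12 mm wide, 22 mm high (its top 28 mm above the plate's underside), 50 mm long, from the middle to x = -50 mm. Origin: centre of its underside; x along its length, the rib on the -x half, z up. On the pile its x must point towards the bolt block, else the rib is in the bolt's way.
- cover_rib (a point): middle of the top of the cover's finger rib, 25 mm from the cover's centre towards its -x and 28 mm above its underside
- rack: fixed rack for the bolt: strip 140 x 60 x 5 mm with two notched saddles at x = -55 and +55 mm (12 mm thick, 40 mm wide, tops 51 mm above the bench; notch 16 mm wide, its floor at 31 mm). Origin: on the bench under its centre; x along the bolt, z up
- bolt: steel locking bolt (about 0.1 kg): round shank 12 mm in diameter, 150 mm long, domed nose at +x; dark round knob 22 mm in diameter at x -75 to -99 mm. Origin: on the axis, mid-shank; x towards the nose (may be rolled about x). Centre of mass about 30 mm from the origin towards the knob. Starts level in the rack, axis 37 mm above the bench, nose to the rack's +x, free to lift straight up
- bolt_tip (a point): the end of the bolt's nose, 75 mm from the bolt's origin along its +x
- bolt_knob (a point): the middle of the bolt's knob, on the axis, 87 mm behind the bolt's origin. With the bolt home it lies 12 mm outside the bore's mouth.
- tweezers: bystander: steel tweezers 115 mm long and 8 mm high, origin at its centre underneath
- flux_jar: bystander: amber jar, diameter 44 mm, height 50 mm, origin at its centre underneath
- screw_dish: bystander: white open dish 100 x 70 x 18 mm, origin at its centre underneath
- solder_reel: bystander: reel of diameter 60 mm, height 35 mm, origin at its centre underneath
- screwdriver: bystander: screwdriver 160 mm long
- brush: bystander: brush 160 mm long
- timer: bystander: orange timer box 50 x 70 x 50 mm, origin at its centre underneath
Not all that is in view belongs to the job. Leave any green or red look-alike of the phone0 alone.

How it is judged (in metres and radians):
On the way, in this order (a step that is already met when the one before it is completed fails the run):
1. all the phones lie in a square pile on the pad (x of phone0 in the frame of pad_top between -0.006 and 0.006 m and y of phone0 in the frame of pad_top between -0.006 and 0.006 m and z of phone0 in the frame of pad_top between -0.003 and 0.042 m and angle between the x axis of each of phone0, phone1, phone2, phone3, phone4 and the x axis of cradle, either way round below 0.08 rad and angle between each of phone0, phone1, phone2, phone3, phone4's own z axis and vertical below 0.06 rad and linear speed of each of phone0, phone1, phone2, phone3, phone4 below 0.03 m/s and x of phone1 in the frame of pad_top between -0.006 and 0.006 m and y of phone1 in the frame of pad_top between -0.006 and 0.006 m and z of phone1 in the frame of pad_top between -0.003 and 0.042 m and x of phone2 in the frame of pad_top between -0.006 and 0.006 m and y of phone2 in the frame of pad_top between -0.006 and 0.006 m and z of phone2 in the frame of pad_top between -0.003 and 0.042 m and x of phone3 in the frame of pad_top between -0.006 and 0.006 m and y of phone3 in the frame of pad_top between -0.006 and 0.006 m and z of phone3 in the frame of pad_top between -0.003 and 0.042 m and x of phone4 in the frame of pad_top between -0.006 and 0.006 m and y of phone4 in the frame of pad_top between -0.006 and 0.006 m and z of phone4 in the frame of pad_top between -0.003 and 0.042 m), for 0.2 s.
2. the cover plate lies squarely on top of the pile, its rib away from the block (all of step 1 and x of cover in the frame of pad_top between -0.006 and 0.006 m and y of cover in the frame of pad_top between -0.006 and 0.006 m and z of cover in the frame of pad_top between -0.003 and 0.05 m and angle between the x axis of cover and the x axis of cradle, either way round below 0.08 rad and angle between cover's own z axis and vertical below 0.06 rad and linear speed of cover below 0.03 m/s and x of cover_rib in the frame of pad_top below -0.01 m and z of cover in the frame of phone0 above 0.005 m and z of cover in the frame of phone1 above 0.005 m and z of cover in the frame of phone2 above 0.005 m and z of cover in the frame of phone3 above 0.005 m and z of cover in the frame of phone4 above 0.005 m), for 0.2 s.
3. the bolt's nose is 30 to 135 mm inside the bore and the fingers have let go of it (y of bolt_tip in the frame of bore_mouth between -0.005 and 0.005 m and z of bolt_tip in the frame of bore_mouth between -0.005 and 0.005 m and x of bolt_tip in the frame of bore_mouth between -0.135 and -0.03 m and contact force between the fingers and bolt below 0.05 N), for 0.2 s.
4. the bolt is fully home, knob against the block, and let go (y of bolt_tip in the frame of bore_mouth between -0.005 and 0.005 m and z of bolt_tip in the frame of bore_mouth between -0.005 and 0.005 m and x of bolt_tip in the frame of bore_mouth below -0.146 m and angle between the x axis of bolt and the x axis of cradle, either way round below 0.05 rad and linear speed of bolt below 0.02 m/s and contact force between the fingers and bolt below 0.05 N), for 0.2 s.
At the end, for the whole second after the job is handed in: All phones present lie flat on the pad in one pile with the cover on top, rib away from the block; each within 6 mm of the pad's centre lengthwise and crosswise and 0.08 rad of its direction. The bolt is in the bore, knob within 4 mm of the block. All at rest and released (all of step 2 and all of step 4); the robot touches nothing.
It fails at once if a bystander is moved by more than 40 mm (distance of any of tweezers, flux_jar, screw_dish, solder_reel, screwdriver, brush, timer from where it was at the start of the episode above 0.04 m).
Of phone0, phone1, phone2, phone3, phone4 only 3 to 5 are there at a start; the rules pass over those that are not, and their reading is None.
At some moment in a run one of phone0, phone1, phone2, phone3, phone4 may be knocked a few centimetres aside while the robot is not near it.
It also fails if it takes over 210 s, if anything falls off the work surface, if the arm or the gripper's body presses on something with over 40 N, if the wrist force passes 120 N, or if a joint passes its speed limit or range.

## Working session

There is one attempt and no reset: what is moved stays moved. The work goes in short steps, Python scripts to look and compute and a shell command to move; the robot and the scene stay as the last step left them, time stands still between calls to the robot, and variables do not carry over. Pictures are saved under pics/ and viewed, at most 18 in all, crops included, and the job is handed in when it is done.

```bash
ls; mkdir -p pics
python3 - <<'E'
from plant import r,optics,job
import cv2
print(r.get_state(), r.pinch_z)
for n in("top","side"):
    c=optics.capture(n); cv2.imwrite(f"pics/{n}0.png",c["img"]); print(n,{k:v for k,v in c.items() if k!="img"})
E
```

```text
pics
{'time_s': 0.0, 'joints': array([ 8.69823229e+01,  2.05914314e+01,  6.34180009e-01, -2.17771342e-02,
       -7.01332525e+01, -1.65066050e+01]), 'qd': array([-0.02940906,  0.0106173 , -0.03118743,  0.05657909,  0.10654846,
       -0.01021494]), 'joint_torque': array([ 1.12979040e-03, -5.82721853e+01,  2.93051022e+01,  6.99689895e+00,
        6.87344917e-03, -1.71944484e-04]), 'tcp_pos': array([0.22544511, 0.63573458, 0.22562058]), 'eef_rot': array([ 1.79907409e+02, -6.08911409e-03, -1.95316939e+01]), 'contact_force': array([ 0.21649014,  0.67585009, -0.12710048]), 'moment': array([-0.02092311,  0.01043305, -0.01919376]), 'gripper_force': 0.0, 'gripper_width': 0.08736609723402429} 0.0188
top {'fovy': 49.93337636964807, 'cx': 279.35543250353004, 'cy': 208.4805334724817, 'dist': array([-0.03172186,  0.        ,  0.        ,  0.        ,  0.        ]), 'eye': array([0.41130495, 0.07780335, 1.34630191]), 'rotation': array([  6.33586495,  -0.57143134, -91.65177564])}
side {'fovy': 46.808835445785576, 'cx': 282.5841249525245, 'cy': 212.7727564346853, 'dist': array([-0.11055733,  0.        ,  0.        ,  0.        ,  0.        ]), 'eye': array([ 0.01578133, -0.56275451,  0.92136189]), 'rotation': array([ 44.66058525,   0.7551848 , -39.5496597 ])}
```

View pics/top0.png

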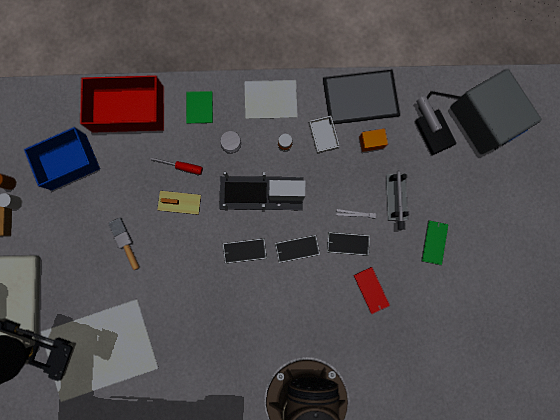

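View pics/side0.png

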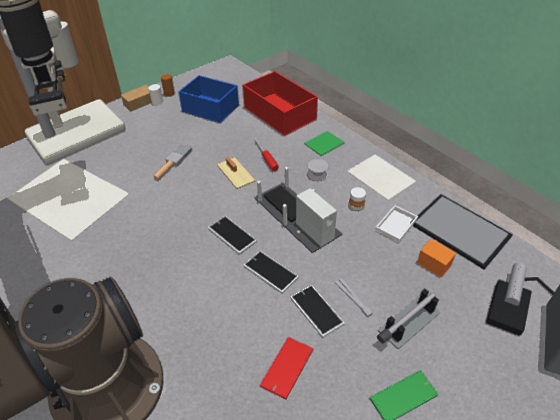

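```bash
cat > h.py <<'E'
from plant import r,optics,job
import numpy as np,cv2
from scipy.spatial.transform import Rotation as R
def rot(e): return R.from_euler('xyz',e,degrees=True)
class Cam:
    def __init__(s,name):
        st=r.get_state(); c=optics.capture(name); s.img=c["img"]
        f=s.img.shape[0]/2/np.tan(np.radians(c["fovy"]/2))
        s.K=np.array([[f,0,c["cx"]],[0,f,c["cy"]],[0,0,1.]]); s.d=np.array(c["dist"],float)
        if "hand_eye" in c:
            T=np.eye(4); T[:3,:3]=rot(st["eef_rot"]).as_matrix(); T[:3,3]=st["tcp_pos"]
            T=T@np.array(c["hand_eye"]); s.R,s.t=T[:3,:3],T[:3,3]
        else: s.R,s.t=rot(c["rotation"]).as_matrix(),np.array(c["eye"])
    def w(s,px,z):
        u=cv2.undistortPoints(np.array(px,float).reshape(-1,1,2),s.K,s.d)[:,0]
        d=np.c_[u[:,0],-u[:,1],-np.ones(len(u))]@s.R.T
        return s.t+d*((z-s.t[2])/d[:,2])[:,None]
    def px(s,P):
        p=(np.atleast_2d(P)-s.t)@s.R*[1,-1,-1]
        return cv2.projectPoints(p,np.zeros(3),np.zeros(3),s.K,s.d)[0][:,0]
    def rects(s,mask,z,amin=150):
        """oriented rectangles on plane z: centre, long, short (mm), long-axis angle deg, pixel centre"""
        o=[]
        for c in cv2.findContours(mask.astype(np.uint8)*255,0,1)[0]:
            if cv2.contourArea(c)<amin: continue
            P=s.w(c[:,0],z)[:,:2]; (x,y),(a,b),t=cv2.minAreaRect((P*1000).astype(np.float32))
            if a<b: a,b,t=b,a,t+90
            o.append((round(x/1000,4),round(y/1000,4),round(a,1),round(b,1),round((t+90)%180-90,1),c[:,0].mean(0).astype(int).tolist()))
        return o
def go(x,y,z,yaw):
    """row numbers for TCP target, tool down with given yaw (half turn allowed)"""
    st=r.get_state(); A=rot(st["eef_rot"])
    s=A.inv().apply(np.array([x,y,z])-st["tcp_pos"])/.03
    best=min(((A.inv()*rot([180,0,yaw+k])).as_rotvec(degrees=True) for k in(0,180)),key=np.linalg.norm)
    print("xyz",s.round(3),"rot",best.round(2),"| at",st["tcp_pos"].round(4),st["eef_rot"].round(2),"j6",st["joints"][5].round(1),"t",st["time_s"])
E
python3 - <<'E'
from h import *
c=Cam("top"); g=c.img.max(2)
roi=np.zeros(g.shape,bool); roi[155:270,200:400]=1
for o in c.rects((g<45)&roi,.009,100): print(o)
for o in c.rects((c.img[:,:,2].astype(int)-c.img[:,:,0]>50)&(np.indices(g.shape)[0]>185)&(np.indices(g.shape)[0]<220),.006,80): print("cover",o)
print("bolt nose/knob",c.w([[399.,173],[402,226]],.037))
print("pad",c.w([[246.,190]],.016),"block",c.w([[268,188],[305,188]],.106))
print("others",c.w([[230,142],[285,142],[178,167],[355,213],[372,290]],.0)[:,:2])
w=optics.capture("wrist"); print(w["hand_eye"],w["fovy"]); 
cv2.imwrite("pics/crop.png",cv2.resize(c.img[130:270,140:420],None,fx=2.8,fy=2.8,interpolation=cv2.INTER_CUBIC))
E
```

```text
(0.4379, 0.1682, 115.6, 52.4, -84.8, [242, 250])
(0.4392, 0.0117, 115.1, 52.0, -80.4, [296, 248])
(0.4498, -0.14, 115.3, 53.2, 83.8, [346, 243])
(0.5713, -0.2798, 166.8, 32.9, -0.1, [394, 202])
(0.6122, 0.1131, 250.9, 109.2, 87.6, [264, 195])
cover (0.5874, 0.3609, 123.5, 58.9, 82.4, [178, 202])
bolt nose/knob [[ 0.65212115 -0.29674259  0.037     ]
 [ 0.49480725 -0.29636158  0.037     ]]
pad [[0.61671618 0.15804398 0.016     ]] block [[ 0.60676236  0.09138012  0.106     ]
 [ 0.60396099 -0.01153115  0.106     ]]
others [[ 0.76867602  0.20483309]
 [ 0.76419665  0.03693627]
 [ 0.6954135   0.36375843]
 [ 0.54037073 -0.16698518]
 [ 0.31030158 -0.20681709]]
[[ 1.09288047e-03  9.58083242e-01  2.86487883e-01  7.75165421e-02]
 [ 9.99999176e-01 -1.24011908e-03  3.32501792e-04 -1.12429217e-03]
 [ 6.73843484e-04  2.86487283e-01 -9.58083808e-01 -1.58474555e-01]
 [ 0.00000000e+00  0.00000000e+00  0.00000000e+00  1.00000000e+00]] 61.369622894630844
```

View pics/crop.png

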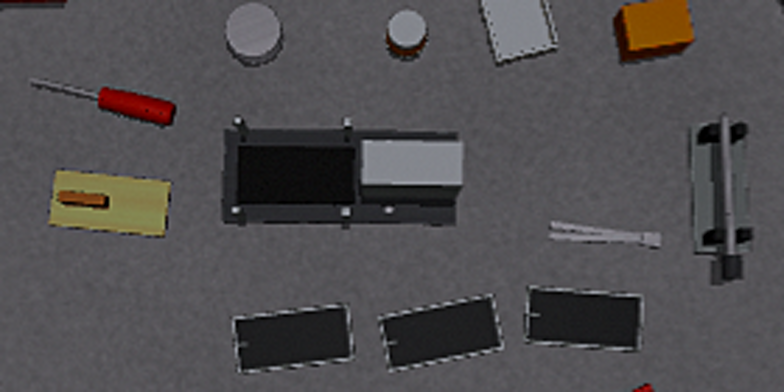

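```bash
python3 -c "
from h import *
go(.612,.16,.2,-90)"
```

```text
xyz [17.444 10.643  0.879] rot [ 4.000e-02 -4.000e-02  7.047e+01] | at [0.2256 0.6359 0.226 ] [ 1.7994e+02 -1.0000e-02 -1.9530e+01] j6 -16.5 t 0.2
```

```bash
python3 -m crank '[{"xyz":[17.44,10.64,0.88],"delta_rot":[0,0,70.5],"claw":0},{"xyz":[17.44,10.64,0.88],"delta_rot":[0,0,70.5],"claw":0},{"xyz":[17.44,10.64,0.88],"delta_rot":[0,0,70.5],"claw":0},{"xyz":[17.44,10.64,0.88],"delta_rot":[0,0,70.5],"claw":0},{"xyz":[17.44,10.64,0.88],"delta_rot":[0,0,70.5],"claw":0},{"xyz":[17.44,10.64,0.88],"delta_rot":[0,0,70.5],"claw":0},{"xyz":[17.44,10.64,0.88],"delta_rot":[0,0,70.5],"claw":0},{"xyz":[17.44,10.64,0.88],"delta_rot":[0,0,70.5],"claw":0},{"xyz":[17.44,10.64,0.88],"delta_rot":[0,0,70.5],"claw":0},{"xyz":[17.44,10.64,0.88],"delta_rot":[0,0,70.5],"claw":0},{"xyz":[17.44,10.64,0.88],"delta_rot":[0,0,70.5],"claw":0},{"xyz":[17.44,10.64,0.88],"delta_rot":[0,0,70.5],"claw":0},{"xyz":[17.44,10.64,0.88],"delta_rot":[0,0,70.5],"claw":0},{"xyz":[17.44,10.64,0.88],"delta_rot":[0,0,70.5],"claw":0},{"xyz":[17.44,10.64,0.88],"delta_rot":[0,0,70.5],"claw":0},{"xyz":[17.44,10.64,0.88],"delta_rot":[0,0,70.5],"claw":0}]' 10
python3 - <<'E'
from h import *
c=Cam("wrist"); cv2.imwrite("pics/w1.png",c.img)
g=c.img.max(2)
for th in(25,35,50):
  for o in c.rects(g<th,.016,1500): print(th,o)
E
```

```text
time_s: 2.2
tcp_pos: [0.6119, 0.1609, 0.2003]
eef_rot: [-180.0, 0.0, -90.0]
contact_force: [-0.2, 0.2, 0.5]
gripper_width: 0.0877
gripper_force: 0.0
25 (0.3626, 0.3017, 128.9, 126.4, 0.3, [489, 299])
25 (0.6139, 0.3413, 723.8, 201.7, -0.3, [226, 362])
35 (0.3531, 0.3012, 150.4, 127.6, 1.2, [499, 315])
35 (0.6064, 0.3536, 734.9, 215.6, -1.9, [236, 368])
35 (0.6109, 0.1784, 95.1, 59.4, 87.7, [282, 200])
50 (0.6154, 0.3535, 744.7, 241.7, 0.2, [289, 334])
50 (0.4399, 0.169, 113.7, 51.1, -84.4, [451, 194])
50 (0.6104, 0.1642, 124.0, 60.6, 87.7, [283, 186])
50 (0.4394, 0.0293, 86.5, 51.6, -80.3, [470, 49])
```

View pics/w1.png

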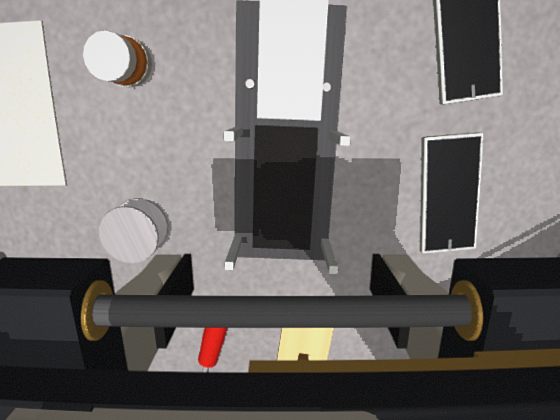

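```bash
cat >> h.py <<'E'
def phone(near=None):
    c=Cam("wrist"); g=c.img.max(2); b=[]
    for o in c.rects(g<50,.009,1500):
        if 105<o[2]<126 and 46<o[3]<62: b.append(o)
    print(b); return b
E
python3 -c "
from h import *
b=phone()
go(.438,.168,.09,-84.5)"
```

```text
[(0.4364, 0.1706, 115.9, 52.1, -84.4, [451, 194])]
xyz [-0.244  5.8    3.674] rot [-0.01  0.   -5.51] | at [0.612  0.1606 0.2002] [-179.99    0.    -90.01] j6 -32.4 t 2.3
```

```bash
python3 -m crank '[{"xyz":[-0.24,5.8,1],"delta_rot":[0,0,-5.5],"claw":0},{"xyz":[-0.24,5.8,1],"delta_rot":[0,0,-5.5],"claw":0},{"xyz":[-0.24,5.8,3.67],"delta_rot":[0,0,-5.5],"claw":0},{"xyz":[-0.24,5.8,3.67],"delta_rot":[0,0,-5.5],"claw":0},{"xyz":[-0.24,5.8,3.67],"delta_rot":[0,0,-5.5],"claw":0},{"xyz":[-0.24,5.8,3.67],"delta_rot":[0,0,-5.5],"claw":0},{"xyz":[-0.24,5.8,3.67],"delta_rot":[0,0,-5.5],"claw":0},{"xyz":[-0.24,5.8,3.67],"delta_rot":[0,0,-5.5],"claw":0},{"xyz":[-0.24,5.8,3.67],"delta_rot":[0,0,-5.5],"claw":0}]'
python3 - <<'E'
from h import *
c=Cam("wrist"); cv2.imwrite("pics/w2.png",c.img)
for th in (40,60):
  for o in c.rects(c.img.max(2)<th,.009,1500): print(th,o)
E
```

```text
time_s: 3.42
tcp_pos: [0.4385, 0.1678, 0.0904]
eef_rot: [-180.0, 0.0, -84.6]
contact_force: [-0.3, 0.0, -0.2]
gripper_width: 0.0879
gripper_force: 0.0
40 (0.2548, 0.2237, 106.8, 90.4, 10.1, [496, 309])
40 (0.4354, 0.1839, 95.7, 55.8, -82.1, [286, 238])
40 (0.4301, 0.1918, 514.4, 326.2, 3.7, [182, 297])
60 (0.439, 0.1951, 521.3, 338.6, 5.6, [247, 280])
```

View pics/w2.png

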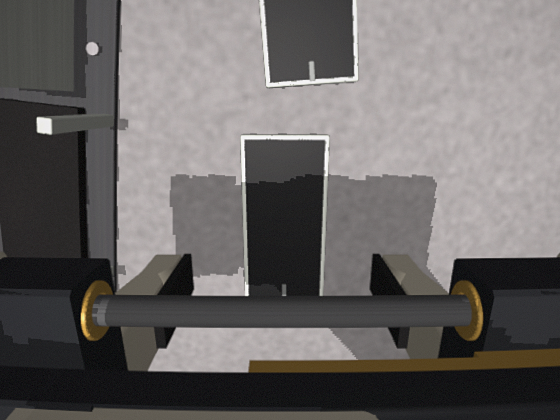

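```bash
cat >> h.py <<'E'
def end2c(c,a,b,z,L=.062):
    """centre from two image corners of the far end (left,right), body extends toward image bottom"""
    P=c.w([a,b],z)[:,:2]; d=P[1]-P[0]; n=np.array([d[1],-d[0]])/np.linalg.norm(d)
    low=c.w([[(a[0]+b[0])/2,(a[1]+b[1])/2+40]],z)[0,:2]-P.mean(0)
    n*=np.sign(n@low); cen=P.mean(0)+n*L
    print("width",np.linalg.norm(d).round(4),"centre",cen.round(4),"yaw",np.degrees(np.arctan2(-n[1],-n[0])).round(2)); return cen
E
python3 -c "
from h import *
c=Cam('wrist'); end2c(c,[241,135.5],[328.5,135.5],.009); print(c.w([[244.5,240],[325,240]],.009))
go(.437,.168,.002,-84.5)"
```

```text
width 0.0583 centre [0.4362 0.1713] yaw -84.47
[[0.46383789 0.18640728 0.009     ]
 [0.40574697 0.18078293 0.009     ]]
xyz [-0.013  0.041  2.94 ] rot [-0.01  0.01 -0.04] | at [0.4383 0.1677 0.0902] [-1.7999e+02  1.0000e-02 -8.4540e+01] j6 -39.6 t 3.525
```

```bash
python3 -m crank '[{"xyz":[-0.12,0.06,1.5],"delta_rot":[0,0,0],"claw":0},{"xyz":[-0.12,0.06,2.5],"delta_rot":[0,0,0],"claw":0},{"xyz":[-0.12,0.06,2.94],"delta_rot":[0,0,0],"claw":0},{"xyz":[-0.12,0.06,2.94],"delta_rot":[0,0,0],"claw":0},{"xyz":[-0.12,0.06,2.94],"delta_rot":[0,0,0],"claw":1},{"xyz":[-0.12,0.06,2.94],"delta_rot":[0,0,0],"claw":1},{"xyz":[-0.12,0.06,2.94],"delta_rot":[0,0,0],"claw":1},{"xyz":[-0.12,0.06,2.94],"delta_rot":[0,0,0],"claw":1},{"xyz":[-0.12,0.06,2.94],"delta_rot":[0,0,0],"claw":1},{"xyz":[-0.12,0.06,2.94],"delta_rot":[0,0,0],"claw":1}]' 20
```

```text
time_s: 4.78
tcp_pos: [0.4361, 0.1713, 0.0021]
eef_rot: [-180.0, 0.0, -84.5]
contact_force: [-1.4, 0.4, 5.8]
gripper_width: 0.0594
gripper_force: 20.0
```

```bash
python3 -c "
from h import *
go(.6104,.1642,.12,-92.3)"
```

```text
xyz [ 0.789 -5.763 -3.927] rot [-0.02  0.01  7.79] | at [0.4361 0.1713 0.0021] [-1.7998e+02  1.0000e-02 -8.4510e+01] j6 -40.1 t 4.775
```

```bash
python3 -m crank '[{"xyz":[0,0,-1.5],"delta_rot":[0,0,0],"claw":1},{"xyz":[0,0,-3.2],"delta_rot":[0,0,0],"claw":1},{"xyz":[0,0,-3.93],"delta_rot":[0,0,0],"claw":1},{"xyz":[0.3,-2,-3.93],"delta_rot":[0,0,7.8],"claw":1},{"xyz":[0.5,-4,-3.93],"delta_rot":[0,0,7.8],"claw":1},{"xyz":[0.79,-5.5,-3.93],"delta_rot":[0,0,7.8],"claw":1},{"xyz":[0.79,-5.76,-3.93],"delta_rot":[0,0,7.8],"claw":1},{"xyz":[0.79,-5.76,-3.93],"delta_rot":[0,0,7.8],"claw":1},{"xyz":[0.79,-5.76,-3.93],"delta_rot":[0,0,7.8],"claw":1},{"xyz":[0.79,-5.76,-3.93],"delta_rot":[0,0,7.8],"claw":1}]' 20
python3 - <<'E'
from h import *
c=Cam("wrist"); cv2.imwrite("pics/w3.png",c.img)
go(.6104,.1642,.0185,-92.3)
E
```

```text
time_s: 6.02
tcp_pos: [0.6094, 0.1643, 0.1202]
eef_rot: [-180.0, 0.0, -92.3]
contact_force: [0.6, 0.2, -2.0]
gripper_width: 0.0599
gripper_force: 20.0
xyz [ 0.005 -0.028  3.395] rot [-0.03  0.02  0.02] | at [0.6095 0.1643 0.1203] [-1.7997e+02  2.0000e-02 -9.2280e+01] j6 -35.1 t 6.075
```

View pics/w3.png

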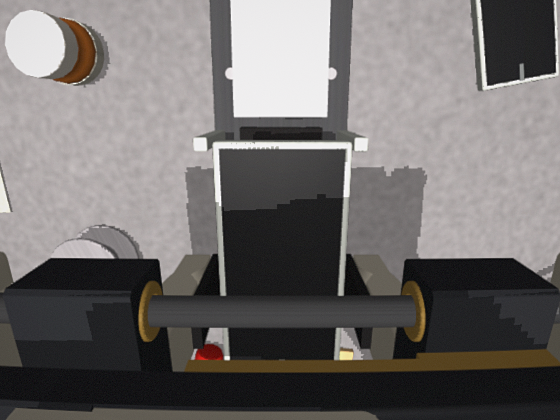

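Run:
```python
from h import *
c=Cam("wrist")
po=c.w([[201,144],[361,144]],.075)[:,:2]; bl=c.w([[231,117],[329,117.5]],.106)[:,:2]; print(po,bl)
d=np.array([np.cos(np.radians(-92.3)),np.sin(np.radians(-92.3))])
print("pad c from posts",po.mean(0)-.056*d,"sep",np.linalg.norm(po[0]-po[1]),"from block",bl.mean(0)-.072*d,np.linalg.norm(bl[0]-bl[1]))
print("phone:"); end2c(c,[213.5,143],[351,143],.1273)
print(r.get_state()["tcp_pos"])
```

```text
[[0.65350373 0.10637753]
 [0.56219736 0.10990425]] [[0.63084717 0.09150774]
 [0.58443165 0.09353959]]
pad c from posts [0.61009792 0.16409578] sep 0.09137445529729521 from block [0.6105289  0.16446566] 0.046459975643324596
phone:
width 0.0583 centre [0.6094 0.1645] yaw -92.21
[0.60966555 0.16436424 0.1203154 ]
```

```bash
python3 -m crank '[{"xyz":[0,-0.03,1.5],"delta_rot":[0,0,0],"claw":1},{"xyz":[0,-0.03,2.5],"delta_rot":[0,0,0],"claw":1},{"xyz":[0,-0.03,3.2],"delta_rot":[0,0,0],"claw":1},{"xyz":[0,-0.03,3.4],"delta_rot":[0,0,0],"claw":1},{"xyz":[0,-0.03,3.4],"delta_rot":[0,0,0],"claw":1},{"xyz":[0,-0.03,3.4],"delta_rot":[0,0,0],"claw":1},{"xyz":[0,-0.03,3.4],"delta_rot":[0,0,0],"claw":0},{"xyz":[0,-0.03,3.4],"delta_rot":[0,0,0],"claw":0},{"xyz":[0,-0.03,3.4],"delta_rot":[0,0,0],"claw":0},{"xyz":[0,-0.03,2],"delta_rot":[0,0,0],"claw":0},{"xyz":[0,-0.03,0],"delta_rot":[0,0,0],"claw":0},{"xyz":[0,-0.03,0],"delta_rot":[0,0,0],"claw":0}]' 20
python3 - <<'E'
from h import *
c=Cam("wrist"); g=c.img.max(2); m=((g<60)&(np.indices(g.shape)[0]<290))
cv2.imwrite("pics/w4.png",c.img)
t=Cam("top"); g=t.img.max(2); roi=np.zeros(g.shape,bool); roi[155:270,200:400]=1
for o in t.rects((g<45)&roi,.009,100): print(o)
E
```

```text
time_s: 7.62
tcp_pos: [0.6143, 0.1654, 0.1254]
eef_rot: [-179.5, 0.3, -92.3]
contact_force: [0.9, -0.1, -0.2]
gripper_width: 0.0876
gripper_force: 0.0
(0.4393, 0.0114, 114.5, 52.0, -80.4, [296, 248])
(0.4502, -0.1398, 114.8, 52.3, 83.9, [346, 243])
(0.5863, 0.0432, 108.3, 25.4, 84.4, [284, 198])
(0.6284, 0.1956, 204.2, 188.4, -88.1, [236, 188])
(0.7035, 0.2234, 133.0, 46.1, 88.4, [224, 160])
```

View pics/w4.png

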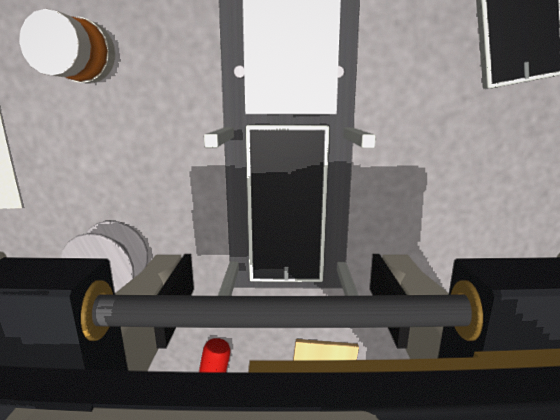

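```bash
cat >> h.py <<'E'
def edges(z,box,sc=1):
    """rect of bright frame: minAreaRect of white-rim pixels inside pixel box (c0,r0,c1,r1)"""
    c=Cam("wrist"); g=c.img.min(2); m=np.zeros(g.shape,bool); x0,y0,x1,y1=box; m[y0:y1,x0:x1]=c.img.max(2)[y0:y1,x0:x1]<60
    for o in c.rects(m,z,1500): print(o)
E
python3 - <<'E'
from h import *
edges(.025,(235,115,345,290))
go(.4392,.012,.12,-80.4)
E
```

```text
(0.5744, 0.1799, 101.3, 21.5, 83.7, [332, 214])
(0.6121, 0.1751, 94.0, 53.2, 87.6, [282, 227])
xyz [ 5.291  5.503 -0.017] rot [ 2.000e-02  1.000e-02 -1.195e+01] | at [0.6106 0.1638 0.1194] [ 1.7998e+02  1.0000e-02 -9.2350e+01] j6 -35.0 t 7.775
```

```bash
python3 -m crank '[{"xyz":[0,1.5,-0.5],"delta_rot":[0,0,0],"claw":0},{"xyz":[1.5,3.5,-0.5],"delta_rot":[0,0,-6],"claw":0},{"xyz":[3.3,5.5,-0.5],"delta_rot":[0,0,-12],"claw":0},{"xyz":[5.2,5.5,0],"delta_rot":[0,0,-12],"claw":0},{"xyz":[5.29,5.5,1],"delta_rot":[0,0,-12],"claw":0},{"xyz":[5.29,5.5,1],"delta_rot":[0,0,-12],"claw":0},{"xyz":[5.29,5.5,1],"delta_rot":[0,0,-12],"claw":0},{"xyz":[5.29,5.5,1],"delta_rot":[0,0,-12],"claw":0},{"xyz":[5.29,5.5,1],"delta_rot":[0,0,-12],"claw":0}]'
python3 - <<'E'
from h import *
c=Cam("wrist"); cv2.imwrite("pics/w5.png",c.img)
go(.4392,.012,.002,-80.4)
E
```

```text
time_s: 8.9
tcp_pos: [0.4404, 0.0128, 0.0902]
eef_rot: [-180.0, 0.0, -80.3]
contact_force: [0.9, 0.5, -0.3]
gripper_width: 0.0875
gripper_force: 0.0
xyz [0.019 0.041 2.937] rot [-0.04  0.01  0.12] | at [0.4403 0.0128 0.0901] [-1.7996e+02  1.0000e-02 -8.0280e+01] j6 -17.8 t 8.95
```

View pics/w5.png

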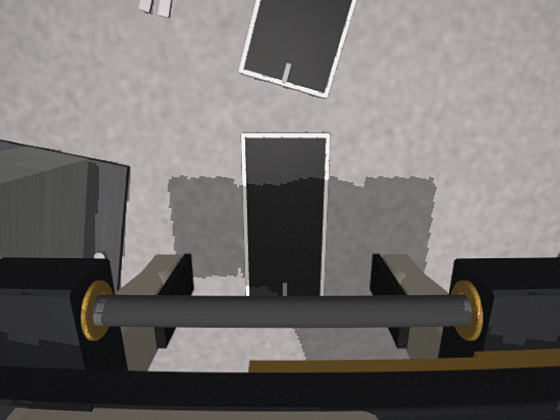

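```bash
python3 -c "
from h import *
c=Cam('wrist'); p=end2c(c,[241.5,133],[328.5,133],.009)
go(*p,.002,-80.3)"
```

```text
width 0.0578 centre [0.4381 0.0145] yaw -80.2
xyz [-0.073  0.057  2.934] rot [-0.03  0.01  0.01] | at [0.4401 0.0126 0.09  ] [-1.7997e+02  1.0000e-02 -8.0290e+01] j6 -17.8 t 9.0
```

```bash
python3 -m crank '[{"xyz":[-0.07,0.06,1.5],"delta_rot":[0,0,0],"claw":0},{"xyz":[-0.07,0.06,2.5],"delta_rot":[0,0,0],"claw":0},{"xyz":[-0.07,0.06,2.94],"delta_rot":[0,0,0],"claw":0},{"xyz":[-0.07,0.06,2.94],"delta_rot":[0,0,0],"claw":0},{"xyz":[-0.07,0.06,2.94],"delta_rot":[0,0,0],"claw":1},{"xyz":[-0.07,0.06,2.94],"delta_rot":[0,0,0],"claw":1},{"xyz":[-0.07,0.06,2.94],"delta_rot":[0,0,0],"claw":1},{"xyz":[-0.07,0.06,2.94],"delta_rot":[0,0,0],"claw":1},{"xyz":[-0.07,0.06,2.94],"delta_rot":[0,0,0],"claw":1},{"xyz":[-0.07,0.06,2.0],"delta_rot":[0,0,0],"claw":1},{"xyz":[-0.07,0.06,0],"delta_rot":[0,0,0],"claw":1},{"xyz":[-0.07,0.06,-1.5],"delta_rot":[0,0,0],"claw":1},{"xyz":[-0.07,0.06,-1.5],"delta_rot":[0,0,0],"claw":1}]' 20
python3 -c "
from h import *
go(.6103,.1643,.135,-92.3)"
```

```text
time_s: 10.62
tcp_pos: [0.4397, 0.0147, 0.138]
eef_rot: [-179.6, 0.1, -80.3]
contact_force: [0.6, -0.2, -1.6]
gripper_width: 0.0595
gripper_force: 20.0
xyz [-3.957 -6.445  0.151] rot [-0.39  0.14 11.99] | at [0.4397 0.0147 0.138 ] [-1.796e+02  1.000e-01 -8.031e+01] j6 -18.1 t 10.625
```

```bash
python3 -m crank '[{"xyz":[-1,-1.6,0],"delta_rot":[0,0,4],"claw":1},{"xyz":[-2,-3.2,0],"delta_rot":[0,0,8],"claw":1},{"xyz":[-3,-4.8,0],"delta_rot":[0,0,12],"claw":1},{"xyz":[-3.6,-6,0],"delta_rot":[0,0,12],"claw":1},{"xyz":[-3.95,-6.5,0],"delta_rot":[0,0,12],"claw":1},{"xyz":[-3.95,-6.5,0],"delta_rot":[0,0,12],"claw":1},{"xyz":[-3.95,-6.5,0],"delta_rot":[0,0,12],"claw":1},{"xyz":[-3.95,-6.5,0],"delta_rot":[0,0,12],"claw":1},{"xyz":[-3.95,-6.5,0],"delta_rot":[0,0,12],"claw":1}]' 20
python3 -c "
from h import *
c=Cam('wrist')
go(.6103,.1643,.0275,-92.3)
z=r.get_state()['tcp_pos'][2]+.007
# measure held phone's far edge: bright rim row at the centre columns
g=c.img[:,:,1].astype(int)
col=g[:,260:300].mean(1); print([(i,int(col[i])) for i in range(115,165)if col[i]>90])
for row in(165,): print([i for i in range(190,380) if g[row,i]>150])
"
```

```text
time_s: 11.75
tcp_pos: [0.6097, 0.1631, 0.1353]
eef_rot: [-180.0, 0.0, -92.3]
contact_force: [-0.3, -0.4, -1.7]
gripper_width: 0.0595
gripper_force: 20.0
xyz [-0.037 -0.016  3.591] rot [-0.03  0.02 -0.04] | at [0.6097 0.1632 0.1352] [-1.7997e+02  2.0000e-02 -9.2340e+01] j6 -35.0 t 11.8
[(115, 238), (116, 240), (117, 245), (118, 200), (119, 102), (121, 90), (122, 91), (123, 91), (124, 91), (125, 92), (128, 107), (129, 219), (130, 244), (131, 242), (132, 212), (133, 119), (143, 112), (144, 205), (145, 237), (146, 240), (147, 239), (148, 236), (149, 237), (150, 242), (151, 128)]
[190, 191, 213, 214, 215, 216, 217, 218, 345, 346, 347, 348, 349, 350, 351, 352, 353, 354, 355, 356, 357, 358, 359, 360, 361, 362, 363]
```

```bash
python3 -m crank '[{"xyz":[-0.04,-0.02,1.5],"delta_rot":[0,0,0],"claw":1},{"xyz":[-0.04,-0.02,2.7],"delta_rot":[0,0,0],"claw":1},{"xyz":[-0.04,-0.02,3.4],"delta_rot":[0,0,0],"claw":1},{"xyz":[-0.04,-0.02,3.59],"delta_rot":[0,0,0],"claw":1},{"xyz":[-0.04,-0.02,3.59],"delta_rot":[0,0,0],"claw":1},{"xyz":[-0.04,-0.02,3.59],"delta_rot":[0,0,0],"claw":1},{"xyz":[-0.04,-0.02,3.59],"delta_rot":[0,0,0],"claw":0},{"xyz":[-0.04,-0.02,3.59],"delta_rot":[0,0,0],"claw":0},{"xyz":[-0.04,-0.02,3.59],"delta_rot":[0,0,0],"claw":0},{"xyz":[-0.04,-0.02,2],"delta_rot":[0,0,0],"claw":0},{"xyz":[-0.04,-0.02,0],"delta_rot":[0,0,0],"claw":0},{"xyz":[-0.04,-0.02,0],"delta_rot":[0,0,0],"claw":0},{"xyz":[-0.04,-0.02,0],"delta_rot":[0,0,0],"claw":0},{"xyz":[-0.04,-0.02,0],"delta_rot":[0,0,0],"claw":0}]' 20
python3 - <<'E'
from h import *
c=Cam("wrist"); cv2.imwrite("pics/w6.png",c.img)
t=Cam("top"); g=t.img.max(2); roi=np.zeros(g.shape,bool); roi[225:290,200:420]=1
for o in t.rects((g<45)&roi,.009,100): print(o)
go(.45,-.14,.09,-96)
E
```

```text
time_s: 13.55
tcp_pos: [0.6099, 0.1643, 0.1335]
eef_rot: [179.9, -0.1, -92.3]
contact_force: [0.4, -0.3, 0.2]
gripper_width: 0.088
gripper_force: 0.0
(0.3776, 0.2723, 100.0, 52.7, -0.6, [205, 275])
(0.4502, -0.1398, 114.8, 52.3, 83.9, [347, 243])
xyz [10.35   4.916  1.47 ] rot [ 0.1  -0.07  3.67] | at [0.6101 0.1643 0.1335] [ 1.7989e+02 -7.0000e-02 -9.2330e+01] j6 -35.1 t 13.65
```

View pics/w6.png

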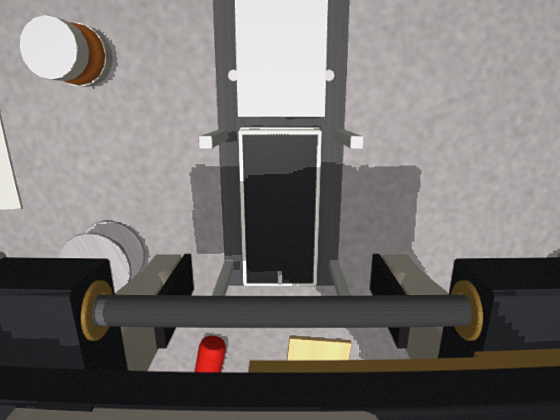

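```bash
python3 - <<'E'
from h import *
c=Cam("wrist"); end2c(c,[239.5,129],[321.5,129],.034); print(c.w([[280,126]],.025))
E
python3 -m crank '[{"xyz":[1.5,0.7,0],"delta_rot":[0,0,1],"claw":0},{"xyz":[3.2,1.5,0],"delta_rot":[0,0,2],"claw":0},{"xyz":[5,2.4,0],"delta_rot":[0,0,3],"claw":0},{"xyz":[6.8,3.2,0],"delta_rot":[0,0,3.7],"claw":0},{"xyz":[8.6,4.1,0],"delta_rot":[0,0,3.7],"claw":0},{"xyz":[10.3,4.9,0],"delta_rot":[0,0,3.7],"claw":0},{"xyz":[10.35,4.92,1.47],"delta_rot":[0,0,3.7],"claw":0},{"xyz":[10.35,4.92,1.47],"delta_rot":[0,0,3.7],"claw":0},{"xyz":[10.35,4.92,1.47],"delta_rot":[0,0,3.7],"claw":0},{"xyz":[10.35,4.92,1.47],"delta_rot":[0,0,3.7],"claw":0},{"xyz":[10.35,4.92,1.47],"delta_rot":[0,0,3.7],"claw":0},{"xyz":[10.35,4.92,1.47],"delta_rot":[0,0,3.7],"claw":0}]'
python3 - <<'E'
from h import *
c=Cam("wrist"); cv2.imwrite("pics/w7.png",c.img)
g=c.img[:,:,1].astype(int)
from itertools import groupby
for col in (258,283,310): print(col,[i for i in range(100,175) if g[i,col]>210])
for row in(160,240): print(row,[i for i in range(215,350) if g[row,i]>180 ][:60])
E
```

```text
width 0.0585 centre [0.6108 0.1648] yaw -92.27
[[0.60866761 0.10124861 0.025     ]]
time_s: 15.2
tcp_pos: [0.4509, -0.1393, 0.0911]
eef_rot: [-179.9, 0.0, -96.0]
contact_force: [-0.4, 0.2, -0.1]
gripper_width: 0.0876
gripper_force: 0.0
258 [133, 134, 135]
283 [133, 134, 135]
310 [133, 134, 135, 136]
160 [242, 243, 244, 245, 326, 327, 328, 335]
240 [323, 324]
```

```bash
python3 -c "
from h import *
c=Cam('wrist'); p=end2c(c,[241,132.5],[329,132.5],.009)
go(*p,.002,-96)"
```

```text
width 0.0587 centre [ 0.4488 -0.1372] yaw -95.92
xyz [-0.067  0.072  2.964] rot [-0.02  0.   -0.01] | at [ 0.4507 -0.1395  0.0909] [-179.98    0.    -96.01] j6 -12.8 t 15.3
```

```bash
python3 -m crank '[{"xyz":[-0.07,0.07,1.5],"delta_rot":[0,0,0],"claw":0},{"xyz":[-0.07,0.07,2.5],"delta_rot":[0,0,0],"claw":0},{"xyz":[-0.07,0.07,2.96],"delta_rot":[0,0,0],"claw":0},{"xyz":[-0.07,0.07,2.96],"delta_rot":[0,0,0],"claw":0},{"xyz":[-0.07,0.07,2.96],"delta_rot":[0,0,0],"claw":1},{"xyz":[-0.07,0.07,2.96],"delta_rot":[0,0,0],"claw":1},{"xyz":[-0.07,0.07,2.96],"delta_rot":[0,0,0],"claw":1},{"xyz":[-0.07,0.07,2.96],"delta_rot":[0,0,0],"claw":1},{"xyz":[-0.07,0.07,2.96],"delta_rot":[0,0,0],"claw":1},{"xyz":[-0.07,0.07,2.0],"delta_rot":[0,0,0],"claw":1},{"xyz":[-0.07,0.07,0],"delta_rot":[0,0,0],"claw":1},{"xyz":[-0.07,0.07,-1.8],"delta_rot":[0,0,0],"claw":1},{"xyz":[-0.07,0.07,-1.8],"delta_rot":[0,0,0],"claw":1},{"xyz":[-0.07,0.07,-1.8],"delta_rot":[0,0,0],"claw":1},{"xyz":[-0.07,0.07,-1.8],"delta_rot":[0,0,0],"claw":1}]' 20
python3 -c "
from h import *
go(.6103,.1643,.145,-92.3)"
```

```text
time_s: 17.18
tcp_pos: [0.4475, -0.1373, 0.1433]
eef_rot: [179.8, -0.0, -96.0]
contact_force: [-0.2, -0.1, -1.9]
gripper_width: 0.0596
gripper_force: 20.0
xyz [-10.57   -4.337  -0.074] rot [ 0.16 -0.01 -3.74] | at [ 0.4475 -0.1373  0.1433] [ 1.7984e+02 -2.0000e-02 -9.6040e+01] j6 -13.1 t 17.175
```

```bash
python3 -m crank '[{"xyz":[-1.7,-0.7,0],"delta_rot":[0,0,-1],"claw":1},{"xyz":[-3.4,-1.4,0],"delta_rot":[0,0,-2],"claw":1},{"xyz":[-5.1,-2.1,0],"delta_rot":[0,0,-3],"claw":1},{"xyz":[-6.8,-2.8,0],"delta_rot":[0,0,-3.7],"claw":1},{"xyz":[-8.5,-3.5,0],"delta_rot":[0,0,-3.7],"claw":1},{"xyz":[-9.8,-4,0],"delta_rot":[0,0,-3.7],"claw":1},{"xyz":[-10.55,-4.3,0],"delta_rot":[0,0,-3.7],"claw":1},{"xyz":[-10.55,-4.3,0],"delta_rot":[0,0,-3.7],"claw":1},{"xyz":[-10.55,-4.3,0],"delta_rot":[0,0,-3.7],"claw":1},{"xyz":[-10.55,-4.3,0],"delta_rot":[0,0,-3.7],"claw":1},{"xyz":[-10.55,-4.3,0],"delta_rot":[0,0,-3.7],"claw":1}]' 20
python3 -c "
from h import *
c=Cam('wrist')
go(.6103,.1643,.0365,-92.3)
g=c.img[:,:,1].astype(int)
print([i for i in range(115,165) if g[i,260:300].mean()>180])
print([i for i in range(190,380) if g[170,i]>150])
"
```

```text
time_s: 18.55
tcp_pos: [0.61, 0.1631, 0.145]
eef_rot: [-180.0, 0.0, -92.4]
contact_force: [-0.8, -0.1, -1.1]
gripper_width: 0.0596
gripper_force: 20.0
xyz [-0.032 -0.005  3.617] rot [-0.02  0.02 -0.07] | at [0.6101 0.1633 0.145 ] [-1.7998e+02  2.0000e-02 -9.2370e+01] j6 -35.0 t 18.6
[115, 116, 117, 128, 129, 131, 132, 133, 143, 144, 145, 146, 147, 148]
[190, 191, 192, 193, 194, 214, 215, 216, 217, 218, 219, 345, 346, 347, 348, 349, 350, 379]
```

```bash
python3 -m crank '[{"xyz":[-0.03,0,1.5],"delta_rot":[0,0,0],"claw":1},{"xyz":[-0.03,0,2.7],"delta_rot":[0,0,0],"claw":1},{"xyz":[-0.03,0,3.4],"delta_rot":[0,0,0],"claw":1},{"xyz":[-0.03,0,3.61],"delta_rot":[0,0,0],"claw":1},{"xyz":[-0.03,0,3.61],"delta_rot":[0,0,0],"claw":1},{"xyz":[-0.03,0,3.61],"delta_rot":[0,0,0],"claw":1},{"xyz":[-0.03,0,3.61],"delta_rot":[0,0,0],"claw":0},{"xyz":[-0.03,0,3.61],"delta_rot":[0,0,0],"claw":0},{"xyz":[-0.03,0,3.61],"delta_rot":[0,0,0],"claw":0},{"xyz":[-0.03,0,2],"delta_rot":[0,0,0],"claw":0},{"xyz":[-0.03,0,0],"delta_rot":[0,0,0],"claw":0},{"xyz":[-0.03,0,0],"delta_rot":[0,0,0],"claw":0},{"xyz":[-0.03,0,0],"delta_rot":[0,0,0],"claw":0},{"xyz":[-0.03,0,0],"delta_rot":[0,0,0],"claw":0}]' 20
python3 - <<'E'
from h import *
c=Cam("wrist"); cv2.imwrite("pics/w8.png",c.img)
g=c.img[:,:,1].astype(int)
print([i for i in range(115,165) if g[i,260:300].mean()>180]);print([i for i in range(220,345) if g[160,i]>170])
t=Cam("top")
m=(t.img[:,:,2].astype(int)-t.img[:,:,0]>50); m[:185]=0;m[220:]=0
for o in t.rects(m,.006,80): print("cover",o)
go(.5874,.361,.12,-97.6)
E
```

```text
time_s: 20.35
tcp_pos: [0.6095, 0.1644, 0.1433]
eef_rot: [179.9, -0.1, -92.3]
contact_force: [-0.1, -0.4, 0.1]
gripper_width: 0.0876
gripper_force: 0.0
[115, 127, 129, 130, 131, 132]
[220, 240, 241, 242, 317, 318, 319, 320, 341, 342, 343, 344]
cover (0.5714, 0.3224, 44.5, 36.1, 88.4, [193, 208])
xyz [-6.515  1.006  0.773] rot [ 0.1  -0.07  5.27] | at [0.6097 0.1645 0.1434] [ 1.7989e+02 -7.0000e-02 -9.2330e+01] j6 -35.1 t 20.45
```

View pics/w8.png

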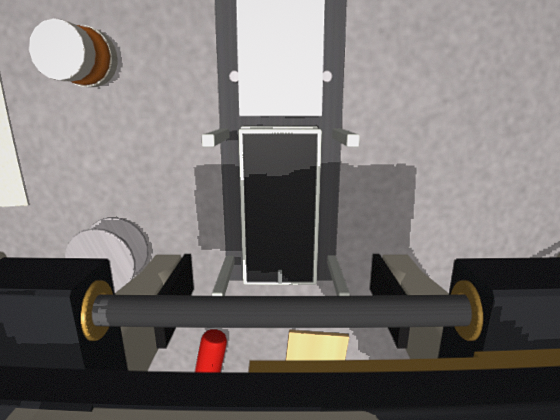

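```bash
python3 -m crank '[{"xyz":[-1.7,0.3,0],"delta_rot":[0,0,2],"claw":0},{"xyz":[-3.4,0.5,0],"delta_rot":[0,0,4],"claw":0},{"xyz":[-5.1,0.8,0],"delta_rot":[0,0,5.3],"claw":0},{"xyz":[-6.5,1,0.8],"delta_rot":[0,0,5.3],"claw":0},{"xyz":[-6.5,1,1.77],"delta_rot":[0,0,5.3],"claw":0},{"xyz":[-6.5,1,1.77],"delta_rot":[0,0,5.3],"claw":0},{"xyz":[-6.5,1,1.77],"delta_rot":[0,0,5.3],"claw":0},{"xyz":[-6.5,1,1.77],"delta_rot":[0,0,5.3],"claw":0},{"xyz":[-6.5,1,1.77],"delta_rot":[0,0,5.3],"claw":0}]'
python3 - <<'E'
from h import *
c=Cam("wrist"); cv2.imwrite("pics/w9.png",c.img)
g=c.img.astype(int); d=g[:,:,2]-g[:,:,0]
for col in (262,283,305): print(col,[i for i in range(90,290) if d[i,col]>60][:3])
for row in(170,240): print(row,[i for i in range(200,360) if d[row,i]>60][::8])
E
```

```text
time_s: 21.58
tcp_pos: [0.5887, 0.3608, 0.0928]
eef_rot: [-179.9, 0.1, -97.7]
contact_force: [0.4, -0.0, 0.6]
gripper_width: 0.0878
gripper_force: 0.0
262 [134, 135, 136]
283 [134, 135, 136]
305 [134, 135, 136]
170 [244, 252, 260, 268, 276, 284, 292, 300, 308, 316, 324]
240 [246, 254, 262, 270, 279, 287, 295, 303, 311, 319]
```

View pics/w9.png

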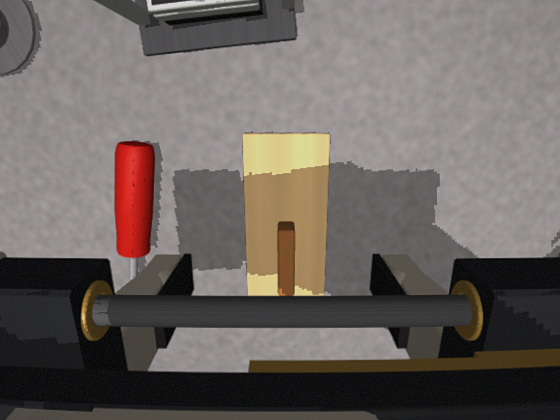

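```bash
python3 -c "
from h import *
c=Cam('wrist'); p=end2c(c,[242.5,133.5],[329.5,133.5],.006)
q=c.w([[153,200],[140,262]],.005); A=rot(r.get_state()['eef_rot']); print('screwdriver tool frame',A.inv().apply(q-r.get_state()['tcp_pos']))
go(*p,.002,-97.7)"
```

```text
width 0.0592 centre [0.5861 0.3641] yaw -97.57
screwdriver tool frame [[ 0.01198777 -0.09329601  0.08747768]
 [-0.03714892 -0.10869403  0.08753827]]
xyz [-0.098  0.097  3.014] rot [-0.04  0.06  0.05] | at [0.5885 0.3608 0.0924] [-1.7996e+02  6.0000e-02 -9.7650e+01] j6 -55.3 t 21.675
```

```bash
python3 -m crank '[{"xyz":[-0.1,0.1,1.5],"delta_rot":[0,0,0],"claw":0},{"xyz":[-0.1,0.1,2.5],"delta_rot":[0,0,0],"claw":0},{"xyz":[-0.1,0.1,3.02],"delta_rot":[0,0,0],"claw":0},{"xyz":[-0.1,0.1,3.02],"delta_rot":[0,0,0],"claw":0},{"xyz":[-0.1,0.1,3.02],"delta_rot":[0,0,0],"claw":1},{"xyz":[-0.1,0.1,3.02],"delta_rot":[0,0,0],"claw":1},{"xyz":[-0.1,0.1,3.02],"delta_rot":[0,0,0],"claw":1},{"xyz":[-0.1,0.1,3.02],"delta_rot":[0,0,0],"claw":1},{"xyz":[-0.1,0.1,3.02],"delta_rot":[0,0,0],"claw":1},{"xyz":[-0.1,0.1,2.0],"delta_rot":[0,0,0],"claw":1},{"xyz":[-0.1,0.1,0],"delta_rot":[0,0,0],"claw":1},{"xyz":[-0.1,0.1,-1.8],"delta_rot":[0,0,0],"claw":1},{"xyz":[-0.1,0.1,-1.8],"delta_rot":[0,0,0],"claw":1},{"xyz":[-0.1,0.1,-1.8],"delta_rot":[0,0,0],"claw":1},{"xyz":[-0.1,0.1,-1.8],"delta_rot":[0,0,0],"claw":1}]' 20
python3 -c "
from h import *
go(.6103,.1643,.145,-92.3)"
```

```text
time_s: 23.55
tcp_pos: [0.5848, 0.3636, 0.1438]
eef_rot: [179.9, -0.1, -97.6]
contact_force: [-1.0, 0.4, -1.2]
gripper_width: 0.0593
gripper_force: 20.0
xyz [ 6.471 -1.725 -0.031] rot [ 0.12 -0.12 -5.34] | at [0.5848 0.3636 0.1438] [ 1.7989e+02 -1.2000e-01 -9.7640e+01] j6 -55.7 t 23.55
```

```bash
python3 -m crank '[{"xyz":[1.7,-0.5,0],"delta_rot":[0,0,-2],"claw":1},{"xyz":[3.4,-0.9,0],"delta_rot":[0,0,-4],"claw":1},{"xyz":[5.1,-1.4,0],"delta_rot":[0,0,-5.3],"claw":1},{"xyz":[6.2,-1.7,0],"delta_rot":[0,0,-5.3],"claw":1},{"xyz":[6.47,-1.7,0],"delta_rot":[0,0,-5.3],"claw":1},{"xyz":[6.47,-1.7,0],"delta_rot":[0,0,-5.3],"claw":1},{"xyz":[6.47,-1.7,0],"delta_rot":[0,0,-5.3],"claw":1},{"xyz":[6.47,-1.7,0],"delta_rot":[0,0,-5.3],"claw":1},{"xyz":[6.47,-1.7,0],"delta_rot":[0,0,-5.3],"claw":1}]' 20
python3 -c "
from h import *
c=Cam('wrist'); cv2.imwrite('pics/w10.png',c.img)
go(.6103,.1643,.0455,-92.3)
g=c.img.astype(int); d=g[:,:,2]-g[:,:,0]
for col in (235,283,330): print(col,[i for i in range(90,290) if d[i,col]>60][:3])
print([i for i in range(180,380) if d[200,i]>60][::8])
"
```

```text
time_s: 24.68
tcp_pos: [0.6103, 0.1658, 0.1455]
eef_rot: [180.0, -0.0, -92.3]
contact_force: [0.1, -0.2, -0.9]
gripper_width: 0.0594
gripper_force: 20.0
xyz [ 4.500e-02 -2.000e-03  3.334e+00] rot [ 0.   -0.    0.02] | at [0.6103 0.1657 0.1455] [180.    -0.   -92.28] j6 -35.1 t 24.725
235 [142, 143, 144]
283 [142, 143, 144]
330 [142, 143, 144]
[216, 224, 232, 240, 248, 256, 264, 272, 280, 288, 296, 304, 312, 320, 328, 336, 344]
```

```bash
python3 -m crank '[{"xyz":[0.04,0,1.5],"delta_rot":[0,0,0],"claw":1},{"xyz":[0.04,0,2.5],"delta_rot":[0,0,0],"claw":1},{"xyz":[0.04,0,3.1],"delta_rot":[0,0,0],"claw":1},{"xyz":[0.04,0,3.33],"delta_rot":[0,0,0],"claw":1},{"xyz":[0.04,0,3.33],"delta_rot":[0,0,0],"claw":1},{"xyz":[0.04,0,3.33],"delta_rot":[0,0,0],"claw":1},{"xyz":[0.04,0,3.33],"delta_rot":[0,0,0],"claw":0},{"xyz":[0.04,0,3.33],"delta_rot":[0,0,0],"claw":0},{"xyz":[0.04,0,3.33],"delta_rot":[0,0,0],"claw":0},{"xyz":[0.04,0,2],"delta_rot":[0,0,0],"claw":0},{"xyz":[0.04,0,0],"delta_rot":[0,0,0],"claw":0},{"xyz":[0.04,0,-1],"delta_rot":[0,0,0],"claw":0},{"xyz":[0.04,0,-1],"delta_rot":[0,0,0],"claw":0},{"xyz":[0.04,0,-1],"delta_rot":[0,0,0],"claw":0},{"xyz":[0.04,0,-1],"delta_rot":[0,0,0],"claw":0}]' 20
python3 - <<'E'
from h import *
c=Cam("wrist"); cv2.imwrite("pics/w11.png",c.img)
g=c.img.astype(int); d=g[:,:,2]-g[:,:,0]
m=(d>40); m[:, :225]=0; m[:,350:]=0; m[285:]=0
for o in c.rects(m,.049,1500): print(o)
go(.56,-.2965,.2,-180)
E
```

```text
time_s: 26.6
tcp_pos: [0.6097, 0.1636, 0.1742]
eef_rot: [179.9, -0.1, -92.3]
contact_force: [0.1, -0.2, 0.2]
gripper_width: 0.0873
gripper_force: 0.0
(0.6112, 0.1639, 123.8, 59.8, 87.7, [279, 197])
xyz [15.392  1.035 -0.839] rot [ 4.000e-02 -1.300e-01  8.767e+01] | at [0.6098 0.1636 0.1743] [ 1.7989e+02 -6.0000e-02 -9.2330e+01] j6 -35.0 t 26.65
```

View pics/w11.png

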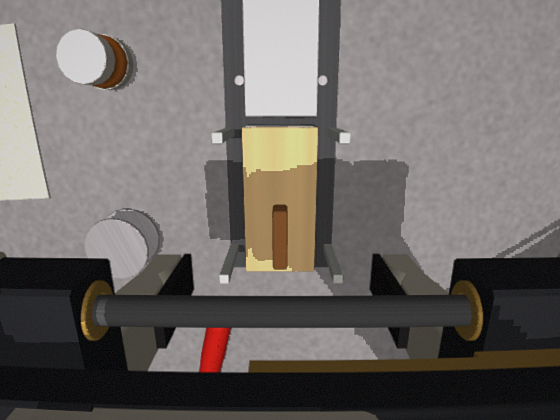

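```bash
python3 -c "
from h import *
go(.545,-.2965,.13,-180)"
python3 -m crank '[{"xyz":[2,0.3,-0.84],"delta_rot":[0,0,5],"claw":0.4},{"xyz":[4,0.5,-0.84],"delta_rot":[0,0,15],"claw":0.4},{"xyz":[6,0.8,-0.84],"delta_rot":[0,0,25],"claw":0.4},{"xyz":[8,1,-0.84],"delta_rot":[0,0,35],"claw":0.4},{"xyz":[10,1.2,-0.84],"delta_rot":[0,0,45],"claw":0.4},{"xyz":[12,1.3,-0.84],"delta_rot":[0,0,55],"claw":0.4},{"xyz":[14,1.4,-0.84],"delta_rot":[0,0,65],"claw":0.4},{"xyz":[15.4,1.5,-0.84],"delta_rot":[0,0,75],"claw":0.4},{"xyz":[15.4,1.5,0],"delta_rot":[0,0,85],"claw":0.4},{"xyz":[15.4,1.5,1.5],"delta_rot":[0,0,87.7],"claw":0.4},{"xyz":[15.4,1.5,1.5],"delta_rot":[0,0,87.7],"claw":0.4},{"xyz":[15.4,1.5,1.5],"delta_rot":[0,0,87.7],"claw":0.4},{"xyz":[15.4,1.5,1.5],"delta_rot":[0,0,87.7],"claw":0.4},{"xyz":[15.4,1.5,1.5],"delta_rot":[0,0,87.7],"claw":0.4},{"xyz":[15.4,1.5,1.5],"delta_rot":[0,0,87.7],"claw":0.4}]' 20
python3 - <<'E'
from h import *
c=Cam("wrist"); cv2.imwrite("pics/w12.png",c.img)
E
```

```text
xyz [15.41   1.53   1.495] rot [ 4.000e-02 -1.300e-01  8.767e+01] | at [0.6098 0.1636 0.1743] [ 1.7989e+02 -6.0000e-02 -9.2330e+01] j6 -35.0 t 26.65
time_s: 28.52
tcp_pos: [0.5469, -0.2959, 0.1314]
eef_rot: [-180.0, 0.1, 180.0]
contact_force: [-1.5, 0.0, -0.4]
gripper_width: 0.0525
gripper_force: 0.0
```

View pics/w12.png

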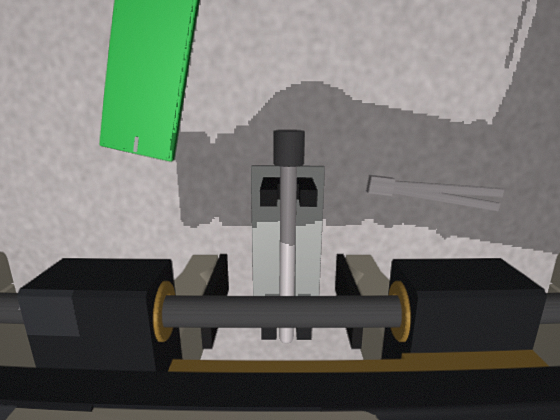

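Run:
```python
from h import *
c=Cam("wrist"); print(r.get_state()["tcp_pos"])
k=c.w([[289,131],[289,165.5]],.045); print("knob back/front",k, "len",k[1,0]-k[0,0])
s=c.w([[281,200],[296.5,200],[279.5,280],[296,280]],.037); print("shank",s)
a=(s[0]+s[1])/2;b=(s[2]+s[3])/2; print("axis",a,b,np.degrees(np.arctan2(*(b-a)[[1,0]])))
print("nose",c.w([[288,342]],.037),"saddle",c.w([[288,178],[288,206],[288,295]],.051)[:,0], "tweezers end",c.w([[367,185]],0.004))
ox=k[0,0]+.099; print("origin x",ox); go(ox-.035,(a+b)[1]/2,.019,180)
```

```text
[ 0.54675419 -0.29589218  0.13097402]
knob back/front [[ 0.48524342 -0.28950942  0.045     ]
 [ 0.5087611  -0.28935288  0.045     ]] len 0.023517672049576277
shank [[ 0.53564008 -0.29489988  0.037     ]
 [ 0.53562935 -0.28346766  0.037     ]
 [ 0.60112734 -0.29604988  0.037     ]
 [ 0.60112329 -0.28297281  0.037     ]]
axis [ 0.53563471 -0.28918377  0.037     ] [ 0.60112531 -0.28951134  0.037     ] -0.2865794548443495
nose [[ 0.65956037 -0.28891179  0.037     ]] saddle [0.51639769 0.53629839 0.60650343] tweezers end [[ 0.53139807 -0.22384376  0.004     ]]
origin x 0.5842434246124021
xyz [-0.081  0.219  3.732] rot [-0.01  0.03 -0.01] | at [ 0.5468 -0.2959  0.131 ] [-1.7999e+02  3.0000e-02  1.7999e+02] j6 -79.6 t 28.625
```

```bash
python3 -m crank '[{"xyz":[-0.17,0.22,0.3],"delta_rot":[0,0,0],"claw":0.4},{"xyz":[-0.17,0.22,1.5],"delta_rot":[0,0,0],"claw":0.4},{"xyz":[-0.17,0.22,2.7],"delta_rot":[0,0,0],"claw":0.4},{"xyz":[-0.17,0.22,3.5],"delta_rot":[0,0,0],"claw":0.4},{"xyz":[-0.17,0.22,3.75],"delta_rot":[0,0,0],"claw":0.4},{"xyz":[-0.17,0.22,3.75],"delta_rot":[0,0,0],"claw":0.4},{"xyz":[-0.17,0.22,3.75],"delta_rot":[0,0,0],"claw":1},{"xyz":[-0.17,0.22,3.75],"delta_rot":[0,0,0],"claw":1},{"xyz":[-0.17,0.22,3.75],"delta_rot":[0,0,0],"claw":1},{"xyz":[-0.17,0.22,3.75],"delta_rot":[0,0,0],"claw":1},{"xyz":[-0.17,0.22,3.75],"delta_rot":[0,0,0],"claw":1},{"xyz":[-0.17,0.22,3.75],"delta_rot":[0,0,0],"claw":1},{"xyz":[-0.17,0.22,3.75],"delta_rot":[0,0,0],"claw":1}]' 30
python3 -c "
from h import *
print(r.get_state()['contact_force'])"
```

```text
time_s: 30.25
tcp_pos: [0.5518, -0.2894, 0.0182]
eef_rot: [-180.0, 0.0, 180.0]
contact_force: [0.1, -0.4, 2.7]
gripper_width: 0.0108
gripper_force: 30.0
[ 0.13627673 -0.39262842  2.65904553]
```

```bash
python3 -m crank '[{"xyz":[0,0,-0.5],"delta_rot":[0,0,0],"claw":1},{"xyz":[0,0,-1.5],"delta_rot":[0,0,0],"claw":1},{"xyz":[0,0,-2.7],"delta_rot":[0,0,0],"claw":1},{"xyz":[0,0,-3.8],"delta_rot":[0,0,0],"claw":1},{"xyz":[-0.2,0.5,-3.8],"delta_rot":[0,0,-9],"claw":1},{"xyz":[-0.4,1,-3.8],"delta_rot":[0,0,-18],"claw":1},{"xyz":[-0.6,1.5,-3.8],"delta_rot":[0,0,-27],"claw":1},{"xyz":[-0.8,2,-3.8],"delta_rot":[0,0,-36],"claw":1},{"xyz":[-1,2.5,-3.8],"delta_rot":[0,0,-45],"claw":1},{"xyz":[-1.2,3,-3.8],"delta_rot":[0,0,-54],"claw":1},{"xyz":[-1.3,3.5,-3.8],"delta_rot":[0,0,-63],"claw":1},{"xyz":[-1.4,4,-3.8],"delta_rot":[0,0,-72],"claw":1},{"xyz":[-1.5,4.5,-3.8],"delta_rot":[0,0,-80],"claw":1},{"xyz":[-1.54,4.98,-3.8],"delta_rot":[0,0,-87.7],"claw":1},{"xyz":[-1.54,4.98,-3.8],"delta_rot":[0,0,-87.7],"claw":1},{"xyz":[-1.54,4.98,-3],"delta_rot":[0,0,-87.7],"claw":1},{"xyz":[-1.54,4.98,-2],"delta_rot":[0,0,-87.7],"claw":1},{"xyz":[-1.54,4.98,-1.43],"delta_rot":[0,0,-87.7],"claw":1},{"xyz":[-1.54,4.98,-1.43],"delta_rot":[0,0,-87.7],"claw":1},{"xyz":[-1.54,4.98,-1.43],"delta_rot":[0,0,-87.7],"claw":1}]' 30
python3 - <<'E'
from h import *
c=Cam("wrist"); s=Cam("side"); print(r.get_state()["tcp_pos"],r.get_state()["eef_rot"])
a=c.img; b=cv2.resize(s.img[150:290,220:400],None,fx=3,fy=3,interpolation=cv2.INTER_CUBIC)
b=b[:420]; cv2.imwrite("pics/w13.png",np.hstack([a[:,160:420],b[:, :540]]))
E
```

```text
time_s: 32.75
tcp_pos: [0.5987, -0.1401, 0.062]
eef_rot: [-179.9, -0.0, -92.3]
contact_force: [0.4, -0.4, -0.5]
gripper_width: 0.0109
gripper_force: 30.0
[ 0.59882    -0.13999878  0.06220394] [-1.79890043e+02 -3.88982980e-06 -9.23309808e+01]
```

View pics/w13.png

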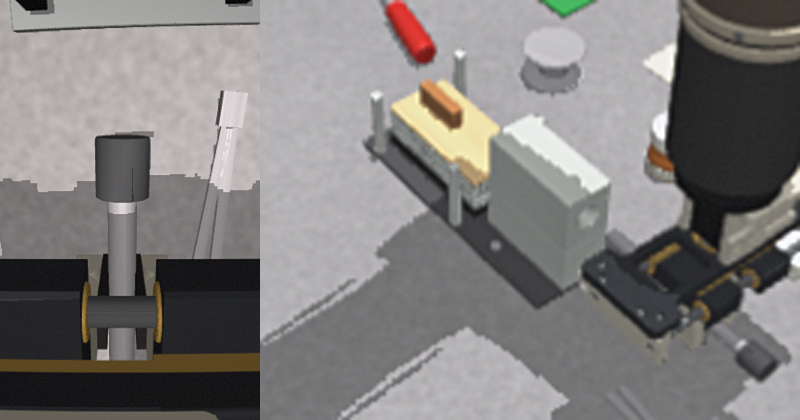

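Run:
```python
from h import *
c=Cam("wrist"); st=r.get_state(); A=rot(st["eef_rot"]); T=st["tcp_pos"]
ti=lambda p:A.inv().apply(p-T)
for z in(.081,.077):
  k=c.w([[282.5,136],[282,203],[242+13,170],[310,170]],z+.008); print(z,(ti(k)*1000).round(1).tolist())
s=Cam("side"); d=np.array([-.0401,-.9992,0]); P=np.array([.6103,.1643,0])
mouth=P+.172*d+[0,0,.08]; nose=T+A.apply([-.1075,0,-.0188]); 
print("mouth",mouth,s.px(mouth),"nose",nose,s.px(nose),"knob",s.px(T+A.apply([.0665,0,-.0188])))
cv2.imwrite("pics/w14.png",cv2.resize(s.img[195:295,290:420],None,fx=6,fy=6,interpolation=cv2.INTER_CUBIC))
```

```text
0.081 [[66.3, -0.0, -26.9], [40.9, -0.2, -26.9], [53.7, -10.3, -26.9], [53.8, 10.3, -26.9]]
0.077 [[66.0, -0.0, -22.9], [39.8, -0.2, -22.9], [53.0, -10.6, -22.9], [53.1, 10.7, -22.9]]
mouth [ 0.6034028 -0.0075624  0.08     ] [[328.76704134 221.03179353]] nose [ 0.60301008 -0.03253469  0.08090392] [[335.91613437 226.66438003]] knob [[388.9388034  272.72104559]]
```

View pics/w14.png

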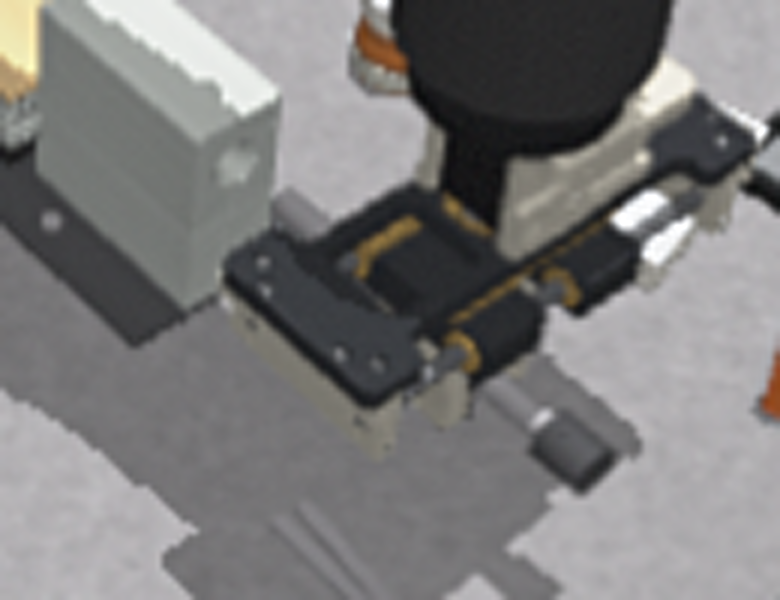

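```bash
python3 -m crank '[{"xyz":[-0.3,-0.01,0.03],"delta_rot":[0,0,0],"claw":1},{"xyz":[-0.6,-0.01,0.03],"delta_rot":[0,0,0],"claw":1},{"xyz":[-0.9,-0.01,0.03],"delta_rot":[0,0,0],"claw":1},{"xyz":[-1.1,-0.01,0.03],"delta_rot":[0,0,0],"claw":1},{"xyz":[-1.3,-0.01,0.03],"delta_rot":[0,0,0],"claw":1},{"xyz":[-1.5,-0.01,0.03],"delta_rot":[0,0,0],"claw":1},{"xyz":[-1.5,-0.01,0.03],"delta_rot":[0,0,0],"claw":1},{"xyz":[-1.5,-0.01,0.03],"delta_rot":[0,0,0],"claw":1}]' 30
python3 - <<'E'
from h import *
c=Cam("wrist"); g=c.img[:,:,1].astype(int)
st=r.get_state(); print(st["tcp_pos"],st["contact_force"],st["moment"])
col=g[:,270:296].mean(1).astype(int); print(col[126:146].tolist(),col[195:212].tolist())
E
```

```text
time_s: 33.95
tcp_pos: [0.6001, -0.0951, 0.0601]
eef_rot: [180.0, -0.0, -92.3]
contact_force: [0.6, 0.5, -2.0]
gripper_width: 0.0112
gripper_force: 30.0
[ 0.60008951 -0.09512955  0.06005222] [-0.11724546  0.55131542 -1.55067245] [ 0.0967244  -0.00990285 -0.01470963]
[184, 184, 183, 184, 184, 176, 148, 138, 105, 54, 32, 32, 40, 81, 88, 88, 88, 88, 88, 88] [85, 86, 86, 86, 86, 83, 81, 123, 186, 185, 183, 182, 179, 170, 170, 170, 171]
```

```bash
python3 -m crank '[{"xyz":[-0.3,0,-0.03],"delta_rot":[0,0,0],"claw":1},{"xyz":[-0.6,0,-0.03],"delta_rot":[0,0,0],"claw":1},{"xyz":[-0.9,0,-0.03],"delta_rot":[0,0,0],"claw":1},{"xyz":[-1.2,0,-0.03],"delta_rot":[0,0,0],"claw":1},{"xyz":[-1.5,0,-0.03],"delta_rot":[0,0,0],"claw":1},{"xyz":[-1.8,0,-0.03],"delta_rot":[0,0,0],"claw":1},{"xyz":[-2.1,0,-0.03],"delta_rot":[0,0,0],"claw":1},{"xyz":[-2.33,0,-0.03],"delta_rot":[0,0,0],"claw":1},{"xyz":[-2.33,0,-0.03],"delta_rot":[0,0,0],"claw":1},{"xyz":[-2.33,0,-0.03],"delta_rot":[0,0,0],"claw":1}]' 30
python3 - <<'E'
from h import *
c=Cam("wrist"); g=c.img[:,:,1].astype(int)
st=r.get_state(); print(st["tcp_pos"],st["contact_force"],st["moment"])
col=g[:,270:296].mean(1).astype(int); print(col[126:146].tolist(),col[195:212].tolist())
E
```

```text
time_s: 35.25
tcp_pos: [0.6029, -0.0252, 0.061]
eef_rot: [180.0, -0.0, -92.3]
contact_force: [0.9, 0.0, -1.3]
gripper_width: 0.0111
gripper_force: 30.0
[ 0.60293664 -0.0253457   0.0609602 ] [ 0.06153184 -0.80982532 -1.52408026] [ 0.06964639 -0.10824783 -0.0113486 ]
[184, 184, 185, 157, 135, 133, 134, 136, 104, 54, 32, 34, 40, 81, 88, 87, 87, 87, 87, 87] [88, 88, 88, 88, 88, 86, 82, 121, 185, 185, 182, 182, 182, 177, 169, 167, 167]
```

```bash
python3 -m crank '[{"xyz":[0,0,0],"delta_rot":[0,0,0],"claw":0.4},{"xyz":[0,0,0],"delta_rot":[0,0,0],"claw":0.4},{"xyz":[0,0,0],"delta_rot":[0,0,0],"claw":0.4},{"xyz":[0,0,0],"delta_rot":[0,0,0],"claw":0.4},{"xyz":[0,0,0],"delta_rot":[0,0,0],"claw":0.4},{"xyz":[0,0,0],"delta_rot":[0,0,0],"claw":0.4}]' 30
python3 - <<'E'
from h import *
c=Cam("wrist"); g=c.img[:,:,1].astype(int)
col=g[:,270:296].mean(1).astype(int); print(col[126:150].tolist(),col[195:215].tolist())
row=g[170]; print([i for i in range(240,330) if row[i]<110])
s=Cam("side"); cv2.imwrite("pics/s2.png",s.img)
E
```

```text
time_s: 36.05
tcp_pos: [0.6029, -0.0251, 0.061]
eef_rot: [180.0, -0.0, -92.3]
contact_force: [-0.1, -0.2, 0.3]
gripper_width: 0.0522
gripper_force: 0.0
[177, 178, 178, 146, 127, 129, 131, 91, 43, 54, 81, 87, 87, 87, 87, 87, 88, 87, 87, 87, 87, 87, 87, 87] [87, 82, 88, 164, 177, 174, 173, 173, 173, 173, 173, 172, 159, 159, 160, 162, 163, 154, 125, 123]
[258, 259, 260, 261, 262, 263, 264, 265, 266, 267, 268, 269, 270, 271, 272, 273, 274, 275, 276, 277, 278, 279, 280, 281, 282, 283, 284, 285, 286, 287, 288, 289, 290, 291, 292, 293, 294, 295, 296, 297, 298, 299, 300, 301, 302, 303, 304, 305, 306, 307, 308, 309, 310]
```

```bash
python3 -m crank '[{"xyz":[0.6,0,0],"delta_rot":[0,0,0],"claw":0.4},{"xyz":[1.2,0,0.05],"delta_rot":[0,0,0],"claw":0.4},{"xyz":[1.82,0,0.1],"delta_rot":[0,0,0],"claw":0.4},{"xyz":[1.82,0,0.1],"delta_rot":[0,0,0],"claw":0.4},{"xyz":[1.82,0,0.1],"delta_rot":[0,0,0],"claw":0.4},{"xyz":[1.82,0,0.1],"delta_rot":[0,0,0],"claw":1},{"xyz":[1.82,0,0.1],"delta_rot":[0,0,0],"claw":1},{"xyz":[1.82,0,0.1],"delta_rot":[0,0,0],"claw":1},{"xyz":[1.82,0,0.1],"delta_rot":[0,0,0],"claw":1},{"xyz":[1.82,0,0.1],"delta_rot":[0,0,0],"claw":1},{"xyz":[1.82,0,0],"delta_rot":[0,0,0],"claw":1},{"xyz":[1.6,0,0],"delta_rot":[0,0,0],"claw":1},{"xyz":[1.3,0,0],"delta_rot":[0,0,0],"claw":1},{"xyz":[1.0,0,0],"delta_rot":[0,0,0],"claw":1},{"xyz":[1.0,0,0],"delta_rot":[0,0,0],"claw":1}]' 30
python3 - <<'E'
from h import *
c=Cam("wrist"); g=c.img[:,:,1].astype(int); st=r.get_state(); print(st["tcp_pos"],st["contact_force"])
s=Cam("side"); cv2.imwrite("pics/s3.png",cv2.resize(s.img[180:280,280:410],None,fx=5,fy=5,interpolation=cv2.INTER_CUBIC))
E
```

```text
time_s: 38.02
tcp_pos: [0.6018, -0.0541, 0.0609]
eef_rot: [-180.0, 0.0, -92.3]
contact_force: [0.5, -1.1, -1.4]
gripper_width: 0.0209
gripper_force: 30.0
[ 0.60172468 -0.05450643  0.06092687] [-0.20406003  0.27344725 -1.78435244]
```

```bash
python3 -m crank '[{"xyz":[-0.3,0,0],"delta_rot":[0,0,0],"claw":1},{"xyz":[-0.6,0,0],"delta_rot":[0,0,0],"claw":1},{"xyz":[-0.9,0,0],"delta_rot":[0,0,0],"claw":1},{"xyz":[-1.05,0,0],"delta_rot":[0,0,0],"claw":1},{"xyz":[-1.1,0,0],"delta_rot":[0,0,0],"claw":1},{"xyz":[-1.15,0,0],"delta_rot":[0,0,0],"claw":1},{"xyz":[-1.2,0,0],"delta_rot":[0,0,0],"claw":1},{"xyz":[-1.2,0,0],"delta_rot":[0,0,0],"claw":1},{"xyz":[-1.2,0,0],"delta_rot":[0,0,0],"claw":1}]' 30
python3 - <<'E'
from h import *
st=r.get_state(); print(st["tcp_pos"],st["contact_force"])
E
```

```text
time_s: 39.25
tcp_pos: [0.6031, -0.0202, 0.061]
eef_rot: [180.0, -0.1, -92.3]
contact_force: [1.3, -5.6, -1.7]
gripper_width: 0.0212
gripper_force: 31.6
[ 0.6030939  -0.0201767   0.06098316] [ 1.28774749 -5.62414885 -1.73576002]
```

```bash
python3 -m crank '[{"xyz":[-0.05,0,0],"delta_rot":[0,0,0],"claw":1},{"xyz":[-0.1,0,0],"delta_rot":[0,0,0],"claw":1},{"xyz":[-0.1,0,0],"delta_rot":[0,0,0],"claw":1},{"xyz":[-0.1,0,0],"delta_rot":[0,0,0],"claw":1}]' 30
python3 -m crank '[{"xyz":[0,0,0],"delta_rot":[0,0,0],"claw":0.4},{"xyz":[0,0,0],"delta_rot":[0,0,0],"claw":0.4},{"xyz":[0,0,0],"delta_rot":[0,0,0],"claw":0.4},{"xyz":[0,0,0],"delta_rot":[0,0,0],"claw":0.4},{"xyz":[0.5,0,-2],"delta_rot":[0,0,0],"claw":0.4},{"xyz":[1,0,-4],"delta_rot":[0,0,0],"claw":0.4},{"xyz":[1.5,0,-5],"delta_rot":[0,0,0],"claw":0.4},{"xyz":[1.5,0,-5],"delta_rot":[0,0,0],"claw":0.4},{"xyz":[1.5,0,-5],"delta_rot":[0,0,0],"claw":0.4},{"xyz":[1.5,0,-5],"delta_rot":[0,0,0],"claw":0.4}]'
python3 - <<'E'
from h import *
s=Cam("side");t=Cam("wrist")
b=cv2.resize(s.img[170:270,250:350],(420,420),interpolation=cv2.INTER_CUBIC)
cv2.imwrite("pics/s4.png",np.hstack([t.img[:,100:480],b]))
E
```

```text
time_s: 39.75
tcp_pos: [0.603, -0.0201, 0.061]
eef_rot: [179.9, -0.2, -92.4]
contact_force: [4.6, -21.9, -3.5]
gripper_width: 0.0211
gripper_force: 40.2
time_s: 41.0
tcp_pos: [0.601, -0.0608, 0.2097]
eef_rot: [179.9, -0.0, -92.3]
contact_force: [-0.1, -0.2, -0.0]
gripper_width: 0.0525
gripper_force: 0.0
```

View pics/s4.png

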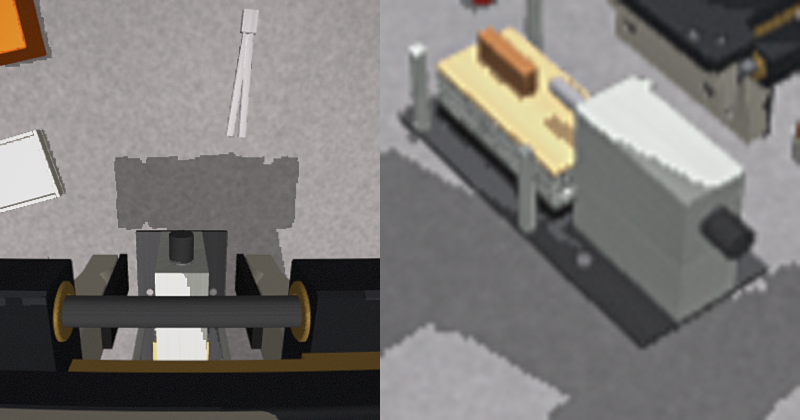

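The bolt is home: the knob sits at the block (about (181,247) in the left half of the picture) and the nose stands out above the cover. The pile is square and the gripper is clear, so I'm handing in.

```bash
python3 -c "
from plant import job
print(job.close_job())"
```

```text
the job is handed in; nothing more can be done
None
```

The job is handed in, and the hand-in returned no verdict: all three phones are piled square on the pad with the cover on top (rib away from the block), and the bolt was pushed home in two grips until its knob stopped against the block.

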